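# Push a tin back up its gravity-feed lane and hold it at the back stop

## Robot

A 6-joint arm with a two-finger parallel gripper is mounted at the origin on the work surface. World frame = base frame: x ahead of the robot, y to its left, z up, the work surface at z = 0. Lengths are in m, angles in degrees, forces in N, time in s.
With the tool pointing down it reaches from about 0.375 to 0.9 m from the base axis. Payload 3.1 kg.
Tool frame: the origin (TCP) lies between the finger pads; the fingertips stand 11 mm ahead of it and the grasp point (between the pads) lies 8 mm behind it; z points along the fingers, y is the line along which they close (so a half turn about z gives the same grasp; the last joint's range is limited). The gripper opens to 87 mm and grips with 3 to 60 N. Pads are 19 mm wide; open, the fingers measure 117 mm over their backs; the gripper's body (75 mm by 190 mm) begins 51 mm behind the grasp point.
Start: joints at [-85.972, 30.224, 82.088, -0, 67.689, -10.227], TCP at [0.154, -0.606, 0.234] pointing down, gripper open.
Joint ranges: [-176.69, 176.69], [-43.24, 126.21], [12.49, 139.97], [-82, 262], [0, 151.66], [-163.58, 163.58]. Speed limits (degrees/s): [159.86, 159.86, 180, 180, 180, 180].

## Interface

Orientations are given as a 3x3 rotation matrix whose columns are the frame's x, y, z axes.
In Python, from rig import bot gives the robot as it stands.
- The arm moves only by the tool apply_moves, never from a script. Its argument "steps" is a list that holds one entry, the list of rows, each a list of 7 numbers: the shift along the tool's x, y, z in cm, then the turn, a rotation vector about the tool's x, y, z in degrees, then the gripper command: -1 is shut, 1 is fully open, values between are in proportion. In form: [[[dx, dy, dz, rx, ry, rz, jaw], ...]]. A call has 1 to 20 rows; each row is the pose to reach, as a shift and turn from the pose commanded when the call began, along the tool's axes at that moment; what a row does not reach only later rows make up. A row lasts 1/8 s, in which the tool goes at most 62.5 mm and 10.7 degrees, less where a joint would pass 70% of its speed; a pose out of reach is approached as far as the arm can. A call with a gripper value outside its range is refused whole. The fingers move at their own pace and stop on an object; the grip force is fixed at half the most. Time passes only in rows, so rows that repeat a pose let the fingers close. It gives the time, the measured TCP pose, the force, the opening and the grip force at its end, in the units of the state.
- bot.read_state(): the state, without advancing time (a new reading comes with each control period).
- bot.capture(name): name is "scene" or "top" or "wrist"; returns the picture (420x560x3 uint8, blue, green, red); there is no depth.
- bot.camera_model(name): a dict with "intrinsics" (3x3 intrinsics, pixels), "R" (3x3) and "t" (3): a world point X has camera coordinates R X + t. Camera axes: x right, y down, z forward; pixel columns grow to the right and rows downward; lengths in m; the calibration is good to about 2 mm. The wrist camera is an equidistant fisheye: a pixel r from the principal point sees the ray r / f radians off the axis. A picture is of the moment at which its call begins: read the wrist's pose just before it. camera_model takes no time and is no camera call; for the wrist camera it gives the pose at the moment of the call.
- bot.hand_in(): hands the job in; it is judged then, once.
The state is a dict: "time_s": time; "joint_positions": joint angles; "qvel": joint speeds; "tau": joint torques, N m; "position": TCP position; "tcp_rot": TCP orientation; "force": force on the tool from outside, world axes, zero at the start; "moment": the same for the moment, N m; "opening": opening from 0.0 (shut) to 1.0 (fully open); "grasp_force": force on a finger pad.
Only numpy, scipy, OpenCV 4.12 (cv2) and the standard library are available. Lean on these libraries where they do the work, as an engineer would, in place of code of your own. Each camera call takes 0.05 s, during which the arm holds its last target. There are 200 camera calls.

## Task

One lane of the sloping can rack holds only a single tin, and an older tin has to go in front of it. With your fingertips, push that single tin up its lane in one slow, gentle, steady push, without lifting it or letting it roll back down, until it is fully against the back stop, and keep holding it there so that a colleague can drop the older tin in: the program finishes while still holding. Leave the other tins and everything else on the counter where they are.

Things in the scene. Friction and masses are not known exactly. Their poses are not given: they have to be found in the camera images.
- can: The single tin: smooth closed steel tin, cream label, 65 mm diameter, 72 mm long, 0.18 to 0.37 kg, lying across its lane. Origin at its centre; y axis = the tin's axis, parallel to the deck's y (x, z turn as it rolls). Starts against the front lip, at x = -72.5 mm, z = 32.5 mm in the deck's frame; fully home against the back stop it is at x = +67.5 mm. Rolls back to the lip when let go.
- deck: Sloping stainless floor of the fixed can rack, 200 mm along the slope, 256 mm wide. Origin at the centre of its upper face, 45 mm above the counter. x points 7 degrees up the slope, away from the robot, to the back stop; y across the lanes; z normal to the floor. Three lanes, centre lines at y = -84, 0, +84 mm, 81 mm wide, between sheet dividers 22 mm high (outer ones 28 mm). Open above.
- front_lip (a point): Front lip of the rack, nearest the robot: this point is on the floor at the lip's inner face, middle lane (deck x = -100 mm). The lip is 15 mm high (17 mm with its rolled hem), its outer side at deck x = -106 mm.
- back_stop (a point): Back stop at the upper end of all three lanes: a rigid upright sheet 48 mm high. This point is on the floor at its inner face, middle lane (deck x = +100 mm).
- can_b: a tin of the same size, lying at the front lip of a lane with two tins; origin at its centre.
- can_b2: a tin of the same size, lying behind and against the first tin of that lane; origin at its centre.
- can_c: a tin of the same size, lying at the front lip of the other lane with two tins; origin at its centre.
- can_c2: a tin of the same size, lying behind and against the first tin of that other lane; origin at its centre.
- old_can: The older tin, the same size, standing upright on the counter to the left (+y side) of the rack; origin at its centre, 36 mm up. It stays there.
- tub: Open white paper tub standing on the counter, 90 mm wide at the rim, 62 mm high; origin at the centre of its underside.
- jar: Small closed amber jar with a white cap, 52 mm diameter, 55 mm high, on the counter; origin at the centre of its underside.
- spatula: Plastic spatula 240 mm long lying flat on the counter; x axis along it; origin underneath it.

How it is judged:
By the outcome, as a careful person would: the job done as asked, in the order asked, and still so for the second after the job is handed in, while the arm keeps its last pose, push and grip.
It also fails if it takes over 34 s, if anything falls off the work surface, if the arm or the gripper's body presses on something with over 40 N, if the wrist force passes 120 N, or if a joint passes its speed limit or range.

## Working session

There is one attempt and no reset: what is moved stays moved. The work goes in short steps, Python scripts to look and compute and a tool call to move; the robot and the scene stay as the last step left them, time stands still between calls to the robot, and variables do not carry over. Pictures are saved under pics/ and viewed, at most 10 in all, crops included, and the job is handed in when it is done.

Besides the shell and the picture viewer there is one more tool, called after "Request:" in YAML: its name, and indented under it one key for each argument. apply_moves: Moves the arm, as the interface text tells. Its arguments: {"type":"object","properties":{"steps":{"type":"array","items":{"type":"array","items":{"type":"array","items":{"type":"number"}}}}},"required":["steps"]}

```bash
mkdir -p pics; python3 - <<'E'
from rig import bot
import cv2,numpy as np
for n in("scene","top"):
    cv2.imwrite(f"pics/{n}0.png",bot.capture(n)); m=bot.camera_model(n)
    print(n,np.round(m["intrinsics"],1).tolist(),np.round(-np.array(m["R"]).T@np.array(m["t"]),3),np.round(m["R"],3).tolist())
s=bot.read_state();print(s["time_s"],s["position"],np.round(s["tcp_rot"],3).tolist(),s["opening"])
E
```

```text
scene [[528.6, 0.0, 281.6], [0.0, 528.6, 200.8], [0.0, 0.0, 1.0]] [ 1.344 -0.167  1.322] [[0.284, 0.959, -0.009], [0.802, -0.243, -0.546], [-0.526, 0.147, -0.838]]
top [[514.9, 0.0, 283.7], [0.0, 514.9, 209.2], [0.0, 0.0, 1.0]] [0.48  0.058 1.426] [[-0.025, -1.0, 0.013], [-0.997, 0.024, -0.078], [0.077, -0.015, -0.997]]
0.1 [ 0.15387081 -0.60510232  0.23268046] [[0.969, 0.246, -0.0], [0.246, -0.969, 0.002], [0.0, -0.002, -1.0]] 0.9966349069494693
```

View pics/scene0.png

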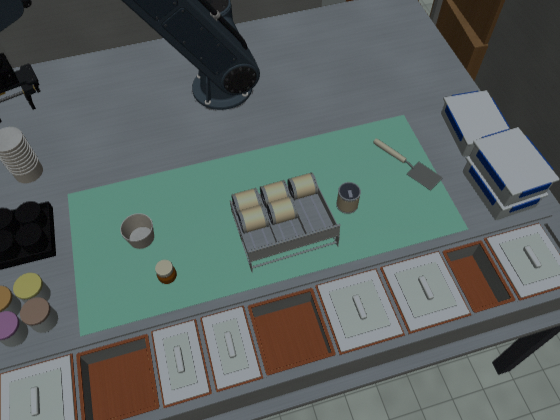

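View pics/top0.png

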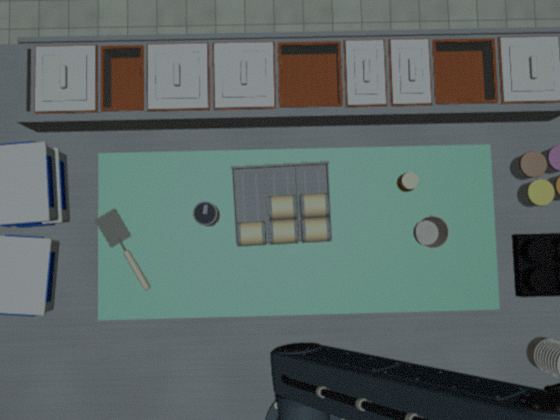

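The single tin is in the +y lane, at top (251,233) and scene (303,185). The other four are at top (283,207), (314,205), (283,231) and (315,230). The back stop is at top row ~165.

```bash
cat > h.py <<'E'
from rig import bot
import cv2,numpy as np
def ray(n,uv,z,m=None):
    m=m or bot.camera_model(n);R=np.array(m["R"]);t=np.array(m["t"]);C=-R.T@t
    d=R.T@np.linalg.inv(m["intrinsics"])@np.array([uv[0],uv[1],1.])
    return C+d*(z-C[2])/d[2]
def tins(n,img,roi):
    x0,y0,x1,y1=roi
    hsv=cv2.cvtColor(img,cv2.COLOR_BGR2HSV)
    mk=cv2.inRange(hsv,(10,35,110),(32,160,255)); k=np.zeros_like(mk);k[y0:y1,x0:x1]=mk[y0:y1,x0:x1]
    return k
E
python3 - <<'E'
from h import *
im=cv2.imread("pics/top0.png")
k=tins("top",im,(225,190,335,250))
c,_=cv2.findContours(k,cv2.RETR_EXTERNAL,cv2.CHAIN_APPROX_NONE)
for q in c:
    if cv2.contourArea(q)<50: continue
    r=cv2.minAreaRect(q); M=cv2.moments(q);u=(M["m10"]/M["m00"],M["m01"]/M["m00"])
    print(np.round(r[0],1),np.round(r[1],1),round(r[2],1),np.round(u,1),np.round(ray("top",u,.0685),4))
a=cv2.resize(im[150:260,215:345],None,fx=5,fy=5,interpolation=cv2.INTER_CUBIC)
s=cv2.imread("pics/scene0.png")
b=cv2.resize(s[165:275,220:350],None,fx=5,fy=5,interpolation=cv2.INTER_CUBIC)
cv2.imwrite("pics/topz.png",a);cv2.imwrite("pics/scz.png",b)
E
```

```text
[251.  239.5] [ 5. 20.] 90.0 [251.4 239.6] [0.5071 0.1248 0.0685]
[284. 238.] [ 6. 20.] 90.0 [283.5 237.8] [0.5098 0.0402 0.0685]
[316.  236.2] [ 5.8 20.3] 85.2 [316.2 236. ] [ 0.5123 -0.0462  0.0685]
[250.5 225.3] [ 5.5 19.2] 86.2 [250.5 224.9] [0.5458 0.1264 0.0685]
[283. 223.] [ 5.  20.2] 86.8 [282.7 222.9] [0.549  0.0413 0.0685]
[315.  221.2] [ 4.8 20. ] 85.6 [314.9 221.3] [ 0.5511 -0.0438  0.0685]
[282.  212.5] [ 6.2 20.2] 86.6 [282.3 212.7] [0.576  0.0418 0.0685]
[314.9 210.7] [ 6.2 20.2] 85.9 [314.8 211. ] [ 0.5786 -0.0442  0.0685]
[281.5 198. ] [ 4.8 19.3] 85.6 [281.2 198. ] [0.6152 0.0436 0.0685]
[314.  196.5] [ 5. 20.] 90.0 [314.1 196.2] [ 0.6179 -0.0437  0.0685]
```

View pics/topz.png

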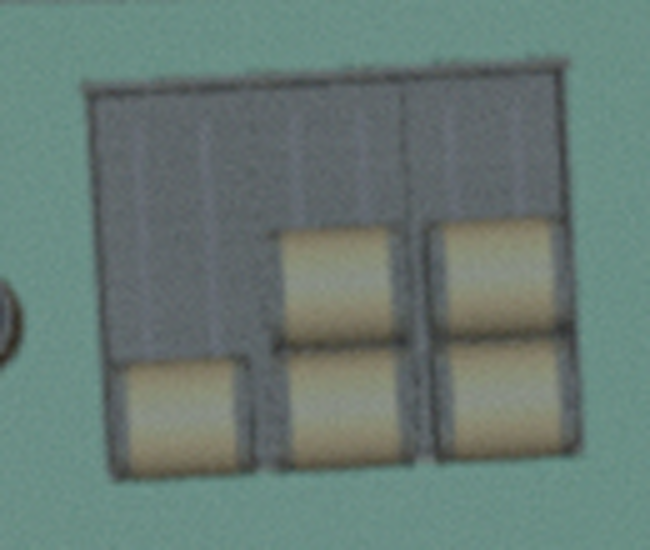

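```bash
python3 - <<'E'
from h import *
im=cv2.imread("pics/top0.png")
b=cv2.GaussianBlur(im,(3,3),0).astype(int)
d=b[...,2]-b[...,0]   # red minus blue: cream label
for nm,x0,y0,x1,y1,z in (("can",236,215,267,250,.0685),("mid pair",269,190,299,250,.0725),("-y pair",301,188,332,250,.0725)):
    k=np.zeros(d.shape,np.uint8); k[y0:y1,x0:x1]=(d[y0:y1,x0:x1]>12)*255
    k=cv2.morphologyEx(k,cv2.MORPH_CLOSE,np.ones((11,3)))
    q=max(cv2.findContours(k,0,cv2.CHAIN_APPROX_NONE)[0],key=cv2.contourArea)
    r=cv2.minAreaRect(q);p=cv2.boxPoints(r)
    P=np.array([ray("top",u,z) for u in p])[:,:2]
    e=[P[1]-P[0],P[2]-P[1]]
    print(nm,np.round(ray("top",r[0],z),4),[(round(np.hypot(*v),4),round(np.degrees(np.arctan2(v[1],v[0])),1)) for v in e])
# back stop corners, zoom px -> full, top of stop: deck(100,+-128,48)
z=.045+.1*np.sin(np.radians(7))+.048*np.cos(np.radians(7))
A,B=[ray("top",(215+u/5,150+v/5),z) for u,v in((87,90),(565,66))]
print(A,B,(A+B)/2,np.hypot(*(A-B)[:2]))
E
```

```text
can [0.5248 0.1264 0.0685] [(np.float64(0.0551), np.float64(-86.2)), (np.float64(0.058), np.float64(-176.1))]
mid pair [0.5594 0.0413 0.0725] [(np.float64(0.0556), np.float64(-88.8)), (np.float64(0.1227), np.float64(-178.9))]
-y pair [ 0.5622 -0.0442  0.0725] [(np.float64(0.0542), np.float64(-89.0)), (np.float64(0.1228), np.float64(-179.4))]
[0.69251934 0.16835717 0.10482915] [ 0.69931559 -0.07960617  0.10482915] [0.69591746 0.0443755  0.10482915] 0.24805646558473152
```

Single tin at about (0.524, 0.125, 0.0685). The deck centre is about (0.603, 0.042) and its yaw about 1.7°. The tin pair, back stop and given sizes all agree on this. Next I go to a point in front of the lip, above the tin.

Request:
apply_moves:
  steps:
    - [[33.3,-23,2,0,0,6,-0.54],[33.3,-23,2,0,0,6,-0.54],[33.3,-23,2,0,0,6,-0.54],[33.3,-23,2,0,0,6,-0.54],[33.3,-23,2,0,0,6,-0.54],[33.3,-23,2,0,0,6,-0.54],[46.1,-63.4,7.3,0,0,12.5,-0.54],[46.1,-63.4,7.3,0,0,12.5,-0.54],[46.1,-63.4,7.3,0,0,12.5,-0.54],[46.1,-63.4,7.3,0,0,12.5,-0.54],[46.1,-63.4,7.3,0,0,12.5,-0.54],[46.1,-63.4,7.3,0,0,12.5,-0.54],[46.1,-63.4,7.3,0,0,12.5,-0.54],[46.1,-63.4,7.3,0,0,12.5,-0.54],[46.1,-63.4,7.3,0,0,12.5,-0.54],[46.1,-63.4,7.3,0,0,12.5,-0.54]]

```text
time_s: 2.1
position: [0.4447, 0.121, 0.1606]
tcp_rot: [[1.0, 0.029, -0.0], [0.029, -1.0, -0.0], [-0.0, 0.0, -1.0]]
force: [-0.7, -0.6, -0.7]
opening: 0.23
grasp_force: 0.0
```

```bash
python3 - <<'E'
from h import *
s=bot.read_state();print(s["time_s"],s["position"],np.round(s["tcp_rot"],4).tolist(),s["opening"],s["force"])
m=bot.camera_model("wrist");print(m)
cv2.imwrite("pics/w1.png",bot.capture("wrist"))
E
```

```text
2.1 [0.44468746 0.12101536 0.16059909] [[0.9996, 0.0291, -0.0002], [0.0291, -0.9996, -0.0004], [-0.0002, 0.0004, -1.0]] 0.22965249864886197 [-0.68879637 -0.61433005 -0.66644014]
{'intrinsics': array([[325.1922621 ,   0.        , 286.13826119],
       [  0.        , 325.1922621 , 210.96946948],
       [  0.        ,   0.        ,   1.        ]]), 'R': array([[ 0.02899933, -0.9995784 ,  0.001437  ],
       [-0.95715021, -0.02735397,  0.28829712],
       [-0.28813627, -0.00973585, -0.95753992]]), 't': array([0.10949454, 0.41514585, 0.45050832])}
```

View pics/w1.png

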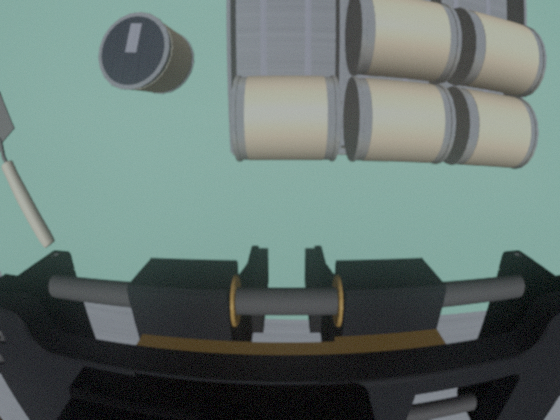

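The wrist view shows the single tin centred at (286,117). It lies ahead of the fingers in the left lane, and rays give x≈0.5235 and y≈0.1248, matching the top view. Descend next.

Request:
apply_moves:
  steps:
    - [[0,-0.14,4,0,0,0,-0.54],[0,-0.14,8,0,0,0,-0.54],[0,-0.14,9.15,0,0,0,-0.54],[1,-0.14,9.15,0,0,0,-0.54],[1.8,-0.14,9.15,0,0,0,-0.54],[2.4,-0.14,9.15,0,0,0,-0.54],[2.7,-0.14,9.15,0,0,0,-0.54],[2.7,-0.14,9.15,0,0,0,-0.54],[2.7,-0.14,9.15,0,0,0,-0.54]]

```text
time_s: 3.28
position: [0.4712, 0.1246, 0.0691]
tcp_rot: [[1.0, 0.031, -0.0], [0.031, -1.0, -0.0], [-0.0, -0.0, -1.0]]
force: [0.3, 0.3, -0.4]
opening: 0.234
grasp_force: 0.0
```

```bash
python3 - <<'E'
from h import *
s=bot.read_state();print(s["time_s"],s["position"],np.round(s["tcp_rot"],4).tolist(),s["opening"],s["force"])
cv2.imwrite("pics/w2.png",bot.capture("wrist"))
E
```

```text
3.275 [0.47115655 0.12459691 0.06913715] [[0.9995, 0.0309, -0.0005], [0.0309, -0.9995, -0.0], [-0.0005, -0.0, -1.0]] 0.2339434623129986 [ 0.32176749  0.25810064 -0.44583932]
```

View pics/w2.png

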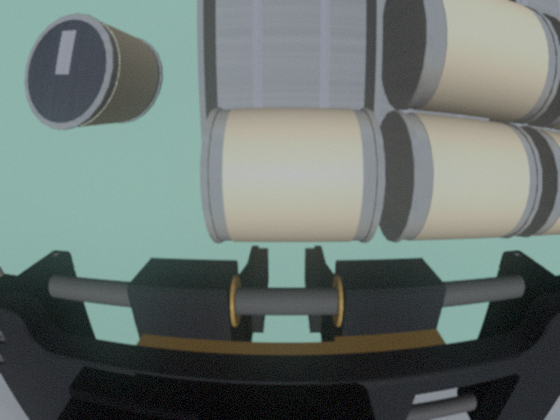

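The tin (centre column 292) sits about 2 mm to the right of the finger centre (column 286). There is a gap of about 1 cm, and the fingers clear the lip and dividers. I start the slow push up the slope at 24 mm/s.

Request:
apply_moves:
  steps:
    - [[0.3,0.05,0,0,0,0,-0.54],[0.6,0.1,0,0,0,0,-0.54],[0.9,0.15,0,0,0,0,-0.54],[1.2,0.15,-0.04,0,0,0,-0.54],[1.5,0.15,-0.07,0,0,0,-0.54],[1.8,0.15,-0.11,0,0,0,-0.54],[2.1,0.15,-0.15,0,0,0,-0.54],[2.4,0.15,-0.18,0,0,0,-0.54],[2.7,0.15,-0.22,0,0,0,-0.54],[3.0,0.15,-0.26,0,0,0,-0.54],[3.3,0.15,-0.29,0,0,0,-0.54],[3.6,0.15,-0.33,0,0,0,-0.54]]

```text
time_s: 4.82
position: [0.5078, 0.1241, 0.0724]
tcp_rot: [[1.0, 0.031, -0.0], [0.031, -1.0, 0.0], [-0.0, -0.0, -1.0]]
force: [-1.0, -0.7, 1.2]
opening: 0.231
grasp_force: 0.7
```

```bash
python3 - <<'E'
from h import *
s=bot.read_state();print(s["time_s"],s["position"],np.round(s["tcp_rot"],4).tolist(),s["opening"],s["force"],s["moment"])
cv2.imwrite("pics/w3.png",bot.capture("wrist"))
E
```

```text
4.825 [0.50776519 0.12408465 0.07235408] [[0.9995, 0.0306, -0.0001], [0.0306, -0.9995, 0.0], [-0.0001, -0.0, -1.0]] 0.23077894054424977 [-1.00558021 -0.69191452  1.24029433] [ 0.0400841   0.24549341 -0.00962847]
```

View pics/w3.png

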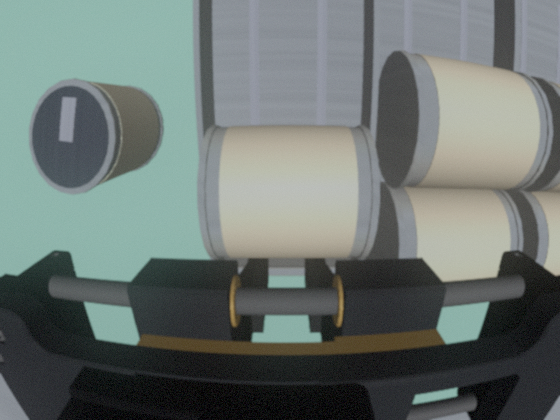

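The tin rolls squarely with the fingers (centre column 290). Continuing at the same speed.

Request:
apply_moves:
  steps:
    - [[0.3,0,-0.04,0,0,0,-0.54],[0.6,0,-0.07,0,0,0,-0.54],[0.9,0,-0.11,0,0,0,-0.54],[1.2,0,-0.15,0,0,0,-0.54],[1.5,0,-0.18,0,0,0,-0.54],[1.8,0,-0.22,0,0,0,-0.54],[2.1,0,-0.26,0,0,0,-0.54],[2.4,0,-0.29,0,0,0,-0.54],[2.7,0,-0.33,0,0,0,-0.54],[3.0,0,-0.37,0,0,0,-0.54],[3.3,0,-0.41,0,0,0,-0.54],[3.6,0,-0.44,0,0,0,-0.54],[3.9,0,-0.48,0,0,0,-0.54],[4.2,0,-0.52,0,0,0,-0.54],[4.5,0,-0.55,0,0,0,-0.54],[4.8,0,-0.59,0,0,0,-0.54],[5.1,0,-0.63,0,0,0,-0.54],[5.4,0,-0.66,0,0,0,-0.54],[5.7,0,-0.7,0,0,0,-0.54],[6.0,0,-0.74,0,0,0,-0.54]]

```text
time_s: 7.38
position: [0.5678, 0.126, 0.0798]
tcp_rot: [[1.0, 0.031, -0.0], [0.031, -1.0, 0.0], [-0.0, -0.0, -1.0]]
force: [-1.5, 0.7, 1.1]
opening: 0.231
grasp_force: 0.7
```

Request:
apply_moves:
  steps:
    - [[0.3,0,-0.04,0,0,0,-0.54],[0.6,0,-0.07,0,0,0,-0.54],[0.9,0,-0.11,0,0,0,-0.54],[1.2,0,-0.15,0,0,0,-0.54],[1.5,0,-0.18,0,0,0,-0.54],[1.8,0,-0.22,0,0,0,-0.54],[2.1,0,-0.26,0,0,0,-0.54],[2.4,0,-0.29,0,0,0,-0.54],[2.7,0,-0.33,0,0,0,-0.54],[3.0,0,-0.37,0,0,0,-0.54],[3.3,0,-0.41,0,0,0,-0.54],[3.6,0,-0.44,0,0,0,-0.54],[3.9,0,-0.48,0,0,0,-0.54],[4.2,0,-0.52,0,0,0,-0.54]]

```text
time_s: 9.12
position: [0.6097, 0.1272, 0.085]
tcp_rot: [[1.0, 0.031, -0.0], [0.031, -1.0, 0.0], [-0.0, -0.0, -1.0]]
force: [-0.8, 0.1, 0.4]
opening: 0.231
grasp_force: 0.7
```

```bash
python3 - <<'E'
from h import *
s=bot.read_state();print(s["time_s"],s["position"],np.round(s["tcp_rot"],4).tolist(),s["opening"],s["force"],s["moment"])
cv2.imwrite("pics/w4.png",bot.capture("wrist"))
E
```

```text
9.125 [0.60972738 0.12723564 0.08495085] [[0.9995, 0.0306, -0.0001], [0.0306, -0.9995, 0.0], [-0.0001, -0.0, -1.0]] 0.231258946265904 [-0.77458204  0.12797186  0.42578727] [ 0.00207311  0.2220851  -0.0287845 ]
```

View pics/w4.png

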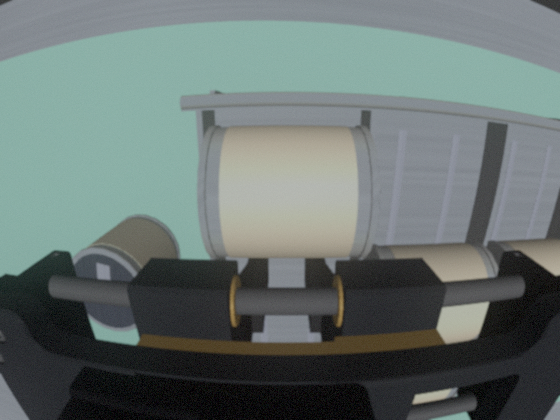

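The tin is just short of the back stop, whose hem is at row ~100 and the tin's far edge at ~125. I close the last centimetre more slowly while watching the force.

Request:
apply_moves:
  steps:
    - [[0.25,0,-0.03,0,0,0,-0.54],[0.45,0,-0.06,0,0,0,-0.54],[0.6,0,-0.07,0,0,0,-0.54],[0.75,0,-0.09,0,0,0,-0.54],[0.85,0,-0.1,0,0,0,-0.54],[0.95,0,-0.12,0,0,0,-0.54]]

```text
time_s: 9.93
position: [0.6185, 0.1275, 0.086]
tcp_rot: [[1.0, 0.031, -0.001], [0.031, -1.0, -0.0], [-0.001, 0.0, -1.0]]
force: [-2.4, -0.0, 1.6]
opening: 0.232
grasp_force: 1.5
```

Request:
apply_moves:
  steps:
    - [[0.1,0,-0.01,0,0,0,-0.54],[0.15,0,-0.02,0,0,0,-0.54]]

```text
time_s: 10.18
position: [0.6186, 0.1275, 0.086]
tcp_rot: [[1.0, 0.031, -0.005], [0.031, -1.0, -0.0], [-0.005, 0.0, -1.0]]
force: [-5.9, -0.1, 2.8]
opening: 0.229
grasp_force: 2.9
```

The tin is against the stop: advance has halted at 0.6186 and the force has risen to 6 N. I hold and check.

Request:
apply_moves:
  steps:
    - [[0,0,0,0,0,0,-0.54],[0,0,0,0,0,0,-0.54],[0,0,0,0,0,0,-0.54],[0,0,0,0,0,0,-0.54],[0,0,0,0,0,0,-0.54],[0,0,0,0,0,0,-0.54]]

```text
time_s: 10.92
position: [0.6185, 0.1275, 0.086]
tcp_rot: [[1.0, 0.031, -0.004], [0.031, -1.0, -0.0], [-0.004, 0.0, -1.0]]
force: [-5.0, -1.2, 3.5]
opening: 0.233
grasp_force: 2.7
```

```bash
python3 - <<'E'
from h import *
w=bot.capture("wrist");t=bot.capture("top")
cv2.imwrite("pics/f.png",np.hstack([cv2.resize(w[60:300,150:450],(400,320)),cv2.resize(t[150:260,215:345],(380,320),interpolation=cv2.INTER_CUBIC)]))
E
```

```text
(no output)
```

View pics/f.png

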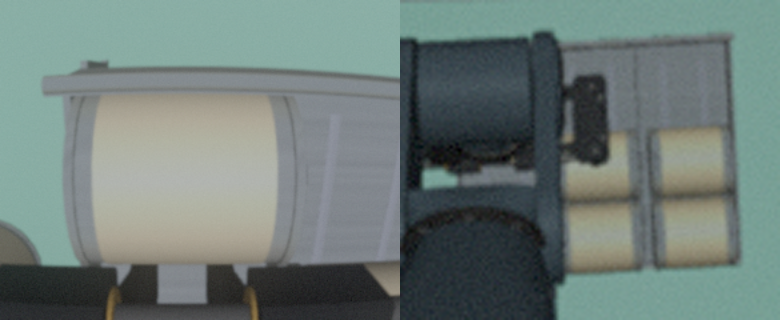

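The wrist crop shows the tin square against the back stop, with its far edge touching the hem at row ~95 of the crop. The top crop shows the other tins unmoved. The push holds steady at about 5 N.

```bash
python3 -c "
from rig import bot
print(bot.hand_in())"
```

```text
the job is handed in; nothing more can be done
None
```

The single tin is up its lane and square against the back stop; the job is handed in with the fingertips still holding it there at about 5 N, and the other tins have not moved.

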